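# Clear and set out the bangle case for a customer

## Robot

A 6-joint arm with a two-finger parallel gripper is mounted at the origin on the work surface. World frame = base frame: x ahead of the robot, y to its left, z up, the work surface at z = 0. Lengths are in m, angles in rad, forces in N, time in s.
With the tool pointing down it reaches from about 0.35 to 0.875 m from the base axis. Payload 4.2 kg.
Tool frame: the origin (TCP) lies on the centre line of the jaws, within the pads' length; the fingertips stand 17 mm ahead of it and the grasp point (between the pads) lies 2 mm behind it; z points along the fingers, y is the line along which they close (so a half turn about z gives the same grasp; the last joint's range is limited). The gripper opens to 87 mm and grips with 3 to 60 N. Pads are 19 mm wide; open, the fingers measure 117 mm over their backs; the gripper's body (75 mm by 190 mm) begins 51 mm behind the grasp point.
Start: joints at [1.393, 0.385, 0.008, 0, -1.194, -0.259], TCP at [0.264, 0.566, 0.24] pointing down, gripper open.
Joint ranges: [-3.14, 3.14], [-1.21, 2.06], [-1.07, 1.41], [-3.16, 2.05], [-2.99, -0.16], [-3.1, 3.1]. Speed limits (rad/s): [2.79, 2.79, 3.14, 3.14, 3.14, 3.14].

## Interface

Orientations are given as a unit quaternion [x, y, z, w].
In Python, from station import manip gives the robot as it stands.
- The arm moves only by the tool carry_out, never from a script. Its argument "increments" is a list that holds one entry, the list of rows, each a list of 4 numbers: the shift along the tool's x, y, z in m, then the turn about the tool's z in degrees. A call has exactly 10 rows; each row shifts and turns the commanded pose from where the row before left it, along the tool's axes as they then stand; what a row does not reach is not made up. A row lasts 1/10 s, in which the tool goes at most 50 mm and 8.59 degrees, less where a joint would pass 70% of its speed; a pose out of reach is approached as far as the arm can. A call is refused whole if a number of a shift passes 0.05 or a number of a turn 8.59, either way. A call with a gripper value outside its range is refused whole. "grip" is the finger opening in m, from 0 to 0.087, set as the call begins (left out, the last holds). The fingers move at their own pace and stop on an object; "grip_force" is the grip in N (left out, the last holds). Time passes only in rows, so rows that do not move let the fingers close, or fill a call up. It gives the time, the measured TCP pose, the force, the opening and the grip force at its end, in the units of the state.
- manip.sense(): the state, without advancing time (a new reading comes with each control period).
- manip.read_camera(name): name is "side" or "top"; returns the picture (480x640x3 uint8, red, green, blue); there is no depth.
- manip.camera_model(name): a dict with "fx", "fy", "cx", "cy" (pixels), "dist_coeffs" ([k1, k2, p1, p2, k3] as OpenCV has them; the pictures are not rectified), "R" (3x3) and "t" (3): a world point X has camera coordinates R X + t. Camera axes: x right, y down, z forward; pixel columns grow to the right and rows downward; lengths in m; the calibration is good to about 2 mm. A picture is of the moment at which its call begins. camera_model takes no time and is no camera call.
- manip.job_done(): hands the job in; it is judged then, once.
Trained networks look in the newest picture that a camera, given by its name, has taken for a name from the list of things; names that differ only in an ending like _2 or _b are one class to them, and where a whole thing is asked for, a point or a joint stands for the part that bears it (a point fixed in the world has none). Each returns a list of dicts, best first, with "p" (0 to 1); they miss things now and then, are a little off and sometimes report something else, mostly with a low value. They report only what shows in the picture. A call takes as long as a camera call. They do not tell look-alikes from the thing itself.
- manip.find_in(camera, target): "at" ([x, y, z] in m, in world coordinates, good to about 4 mm: the middle of the surface that is visible of it).
- manip.spot_point(camera, target): "at" ([x, y, z] in m, in world coordinates, good to about 4 mm: a listed point, or the origin of a listed thing).
The state is a dict: "clock": time; "joint_positions": joint angles; "qvel": joint speeds; "effort": joint torques, N m; "tool_pos": TCP position; "tool_rot": TCP orientation; "ft_force": force on the tool from outside, world axes, zero at the start; "wrist_torque": the same for the moment, N m; "width": opening from 0.0 (shut) to 1.0 (fully open); "grasp_force": force on a finger pad.
Only numpy, scipy, OpenCV 4.12 (cv2) and the standard library are available. Lean on these libraries where they do the work, as an engineer would, in place of code of your own. Each camera call takes 0.05 s, during which the arm holds its last target. There are 200 camera calls.

## Task

A customer is coming to choose a bangle, but hand tools have been left lying on the closed presentation case. Put every tool from the lid inside the tool tray, then raise the case's mirrored lid to 105 degrees from shut and leave it standing there, and lay every bangle from the leather pad flat on the padding of the case, each in an empty bay of its own; the bangle already in the case stays in its bay. Leave the other things on the bench alone.

Things in the scene. Friction and masses are not known exactly. Their poses are not given: they have to be found in the camera images.
- case: fixed walnut case, 120 (x) x 344 (y) mm, 61.5 high with lid shut (flat top, tools lie on it); origin under its centre, +x to the hinge. Base 28 high, 6 mm walls; padded floor 22 above the bench; 6 mm high, 4 mm wide ridges split it into bays 0-3, each 108 (x) x 80 (y), centres at y = -126, -42, 42, 126, x = 0. Hinge axis along y at x = 60, 28.5 above the bench
- lid (a joint): angle of the mirrored lid in rad: 0 shut, 1.833 = 105 degrees, stop at 2.4. Stiff friction hinge: stays wherever it is left; moving it takes about 3 to 6 N at the pull. The lid is a hollow shell 120 x 344 mm, 33 mm high (8 mm panel, 25 mm skirt), mirror inside, 0.4 kg
- lid_pull (a point): middle of the brass bar pull on the lid's front: round bar 10 mm thick, 84 mm long along the case's y, on two end arms, 35 mm in front of the lid's front face (30 mm free behind the bar). Shut: 45 mm above the bench, 155 mm in front of the hinge axis and 16.5 mm above it; it swings round that axis with the lid
- tool_tray: shallow fixed plywood tool tray, 260 mm (x) by 190 mm (y), 20 mm high, 5 mm walls and floor (inside 250 by 180 mm); origin under its centre. Stands to the left or to the right of the case
- leather_pad: brown leather pad fixed to the bench, 260 by 190 mm, 6 mm thick, origin under its centre; on the other side of the case; the bangles to be set out lie on it
- pliers: flat-nose pliers with black grips, 134 mm long along x (nose +x), 12 mm thick, lying flat; origin under the steel joint block, which is 24 mm wide (y), 30 mm long and 12 mm thick: grip there. Handles splay to 43 mm. 0.09 kg
- pliers_nose (a point): tip of the pliers' nose, 62 mm from their origin along +x
- pliers_tail (a point): end of the pliers' handles, 72 mm from their origin along -x
- ring_clamp: wooden ring clamp (jeweller's hand clamp), bar 140 mm long along x, 26 mm wide (y), 22 mm thick, steel band round its middle; origin under its middle. 0.07 kg
- ring_clamp_head (a point): +x end of the ring clamp, 70 mm from the origin
- ring_clamp_tail (a point): -x end of the ring clamp, 70 mm from the origin
- caliper: small digital caliper, 140 mm long along x: black display head 56 mm long, 26 mm wide (y), 14 mm thick with its origin under the head's middle (grip the head), thin steel beam from 46 mm at +x to 94 mm at -x, steel jaws at the +x end reaching 32 mm to +y and 12 mm to -y. 0.1 kg
- caliper_jaw (a point): jaw end of the caliper's beam, 46 mm from the origin along +x
- caliper_tail (a point): far end of the caliper's beam, 94 mm from the origin along -x
- bangle1: plain silver bangle, a round hoop 60 mm in outer diameter, 52 mm inside (4 mm wall), band 24 mm high as it lies flat, 0.1 kg; origin at the hoop's centre, 12 mm above what it lies on, z along the hoop's axis. One of the bangles to be set out, on the leather pad at the start; may be absent
- bangle2: plain silver bangle, a round hoop 60 mm in outer diameter, 52 mm inside (4 mm wall), band 24 mm high as it lies flat, 0.1 kg; origin at the hoop's centre, 12 mm above what it lies on, z along the hoop's axis. One of the bangles to be set out, on the leather pad at the start; may be absent
- bangle3: plain silver bangle, a round hoop 60 mm in outer diameter, 52 mm inside (4 mm wall), band 24 mm high as it lies flat, 0.1 kg; origin at the hoop's centre, 12 mm above what it lies on, z along the hoop's axis. One of the bangles to be set out, on the leather pad at the start; may be absent
- shown0: plain silver bangle, a round hoop 60 mm in outer diameter, 52 mm inside (4 mm wall), band 24 mm high as it lies flat, 0.1 kg; origin at the hoop's centre, 12 mm above what it lies on, z along the hoop's axis. Bangle already in the case at the start, in bay 0; present or absent (just one of shown0 to shown3 is there), hidden under the lid until it is raised
- shown1: plain silver bangle, a round hoop 60 mm in outer diameter, 52 mm inside (4 mm wall), band 24 mm high as it lies flat, 0.1 kg; origin at the hoop's centre, 12 mm above what it lies on, z along the hoop's axis. Bangle already in the case at the start, in bay 1; present or absent (just one of shown0 to shown3 is there), hidden under the lid until it is raised
- shown2: plain silver bangle, a round hoop 60 mm in outer diameter, 52 mm inside (4 mm wall), band 24 mm high as it lies flat, 0.1 kg; origin at the hoop's centre, 12 mm above what it lies on, z along the hoop's axis. Bangle already in the case at the start, in bay 2; present or absent (just one of shown0 to shown3 is there), hidden under the lid until it is raised
- shown3: plain silver bangle, a round hoop 60 mm in outer diameter, 52 mm inside (4 mm wall), band 24 mm high as it lies flat, 0.1 kg; origin at the hoop's centre, 12 mm above what it lies on, z along the hoop's axis. Bangle already in the case at the start, in bay 3; present or absent (just one of shown0 to shown3 is there), hidden under the lid until it is raised
- bur_stand: bystander: round stepped aluminium stand of burs, 90 mm across, 72 mm high, beyond the case; leave alone
- doming_block: bystander: steel doming block, 60 mm cube with round hollows, beyond the case; leave alone
- jar: bystander: glass jar with steel cap, 60 mm across, 75 mm high, beyond the case; leave alone
Not all that is in view belongs to the job. Leave any blue or red look-alike of the bangle3 alone.

How it is judged:
By the outcome, as a careful person would: the job done as asked, in the order asked, and still so for the second after the job is handed in, with the robot touching nothing.
Of bangle1, bangle2, bangle3 only 2 to 3 are there at a start; the rules pass over those that are not, and their reading is None.
Of shown0, shown1, shown2, shown3 only 1 to 1 are there at a start; the rules pass over those that are not, and their reading is None.
At some moment in a run one of bangle1, bangle2, bangle3, pliers, ring_clamp, caliper may be knocked a few centimetres aside while the robot is not near it.
Once in a run the grip may slacken for a moment while it holds something.
It also fails if it takes over 200 s, if anything falls off the work surface, if the arm or the gripper's body presses on something with over 40 N, if the wrist force passes 120 N, or if a joint passes its speed limit or range.

## Working session

There is one attempt and no reset: what is moved stays moved. The work goes in short steps, Python scripts to look and compute and a tool call to move; the robot and the scene stay as the last step left them, time stands still between calls to the robot, and variables do not carry over. Pictures are saved under pics/ and viewed, at most 14 in all, crops included, and the job is handed in when it is done.

Besides the shell and the picture viewer there is one more tool, called after "Emit:" as name([rows], argument=value, ...), one row to a line, values as JSON. carry_out: Moves the arm, as the interface text tells. Its arguments: {"type":"object","properties":{"increments":{"type":"array"},"grip":{"type":"number"},"grip_force":{"type":"number"}},"required":["increments"]}

```bash
mkdir -p pics; ls
cat > h.py <<'E'
from station import manip
import numpy as np, cv2
from scipy.spatial.transform import Rotation as R
def shot(cam,name):
    im=manip.read_camera(cam); cv2.imwrite('pics/'+name,im[:,:,::-1]); return im
def ray(cam,px,z):
    m=manip.camera_model(cam);K=np.array([[m['fx'],0,m['cx']],[0,m['fy'],m['cy']],[0,0,1.]])
    u=cv2.undistortPoints(np.array([[px]],float),K,np.array(m['dist_coeffs'],float))[0,0]
    Rm=np.array(m['R']);t=np.array(m['t']);d=Rm.T@np.array([u[0],u[1],1]);c=-Rm.T@t
    return c+d*(z-c[2])/d[2]
def proj(cam,X):
    m=manip.camera_model(cam);K=np.array([[m['fx'],0,m['cx']],[0,m['fy'],m['cy']],[0,0,1.]])
    return cv2.projectPoints(np.array([X],float),cv2.Rodrigues(np.array(m['R']))[0],np.array(m['t'],float),K,np.array(m['dist_coeffs'],float))[0][0,0]
def st():
    s=manip.sense();r=R.from_quat(s['tool_rot']).as_matrix()
    print('t',round(s['clock'],2),'pos',np.round(s['tool_pos'],4),'\nrot',np.round(r,3).tolist(),'\nF',np.round(s['ft_force'],1),'w',round(s['width']*87,1),'g',round(s['grasp_force'],1),'q',np.round(s['joint_positions'],2))
    return s,r
def look(cam,names,pt=True):
    for n in names:
        for d in (manip.spot_point if pt else manip.find_in)(cam,n)[:4]:
            if d['p']>.2: print(cam,n,np.round(d['at'],3),round(d['p'],2),np.round(proj(cam,d['at'])))
E
python3 - <<'E'
from h import *
st()
shot('top','t0.png');shot('side','s0.png')
look('top',['case','lid_pull','tool_tray','leather_pad','pliers','pliers_nose','pliers_tail','ring_clamp','ring_clamp_head','ring_clamp_tail','caliper','caliper_jaw','caliper_tail','bangle1'])
E
```

```text
pics
t 0.0 pos [0.2641 0.5658 0.2384] 
rot [[0.906, -0.423, -0.001], [-0.423, -0.906, -0.002], [0.0, 0.002, -1.0]] 
F [-0.1  0.1  0. ] w 87.2 g 0.0 q [ 1.39  0.39  0.01 -0.   -1.19 -0.26]
top case [0.549 0.018 0.002] 0.86 [285. 258.]
top case [0.479 0.125 0.068] 0.38 [237. 283.]
top tool_tray [0.457 0.336 0.003] 0.94 [156. 292.]
top leather_pad [ 0.442 -0.339  0.002] 0.63 [428. 303.]
top leather_pad [0.456 0.336 0.003] 0.54 [156. 292.]
top pliers [0.555 0.127 0.06 ] 0.66 [238. 251.]
top pliers_nose [0.607 0.136 0.067] 0.71 [235. 229.]
top pliers_tail [0.482 0.127 0.068] 0.71 [236. 281.]
top pliers_tail [ 0.559 -0.104  0.063] 0.46 [335. 251.]
top pliers_tail [ 0.496 -0.131  0.071] 0.33 [347. 278.]
top pliers_tail [0.548 0.01  0.064] 0.31 [287. 255.]
top ring_clamp [ 0.56  -0.105  0.062] 0.57 [335. 251.]
top ring_clamp [0.455 0.012 0.067] 0.25 [285. 294.]
top ring_clamp_head [ 0.626 -0.078  0.076] 0.69 [325. 222.]
top ring_clamp_tail [ 0.496 -0.133  0.075] 0.88 [347. 277.]
top caliper [0.546 0.011 0.058] 0.74 [287. 256.]
top caliper [ 0.446 -0.341  0.003] 0.23 [429. 301.]
top caliper_jaw [0.588 0.015 0.068] 0.68 [285. 238.]
top caliper_tail [0.452 0.014 0.068] 0.61 [284. 295.]
top bangle1 [ 0.651 -0.407  0.015] 0.75 [455. 220.]
top bangle1 [ 0.639 -0.232  0.012] 0.74 [386. 223.]
top bangle1 [ 0.449 -0.34   0.017] 0.61 [430. 300.]
top bangle1 [0.721 0.281 0.003] 0.57 [184. 188.]
```

Run:
```python
import cv2
a=cv2.imread('pics/t0.png')
cv2.imwrite('pics/t0c.png',cv2.resize(a[150:370,90:510],(798,418),interpolation=cv2.INTER_CUBIC))
```

```text
(no output)
```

View pics/t0c.png

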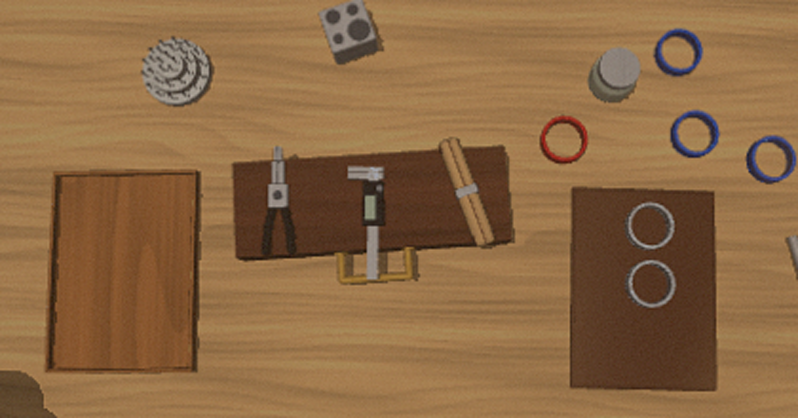

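View pics/s0.png

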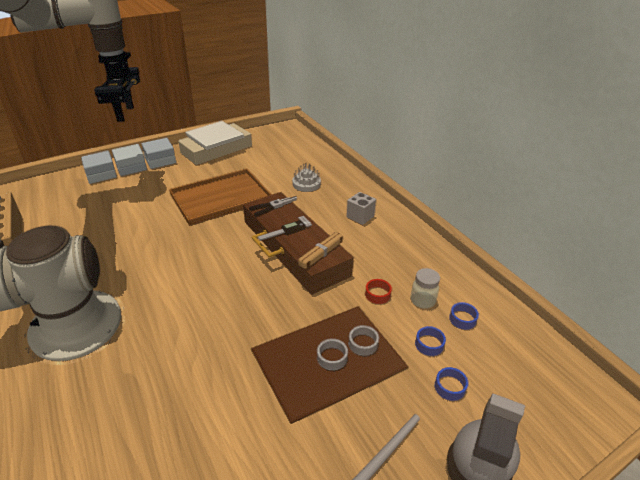

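The top view shows the tray on the left and the pad on the right, with pliers, caliper and clamp on the lid. Two silver bangles lie on the pad at about px (432,268) and (433,299). The blue and red look-alikes are all off the pad. Next I'll compute exact positions.

Run:
```python
from h import *
im=cv2.imread('pics/t0.png')
f=lambda c:(c[0]/1.9+90,c[1]/1.9+150)
def P(n,c,z): print(n,np.round(f(c),1),np.round(ray('top',f(c),z),4))
for n,c in dict(lidFL=(238,259),lidFR=(513,241),lidBR=(505,147),lidBL=(233,163)).items(): P(n,c,.0615)
for n,c in dict(pullL=(341,282),pullR=(414,279)).items(): P(n,c,.045)
for n,c in dict(tBL=(54,172),tBR=(200,171),tFR=(197,371),tFL=(47,371)).items(): P(n,c,.02)
for n,c in dict(pBL=(573,188),pBR=(714,191),pFR=(717,389),pFL=(570,387)).items(): P(n,c,.006)
P('pl nose',(278,147),.067);P('pl joint',(278,195),.0735);P('pl tail',(279,254),.07)
P('cal head',(373,203),.0755);P('cal tail',(373,279),.068);P('cal jaw',(375,167),.068)
P('cl head',(449,140),.0835);P('cl mid',(467,190),.0835);P('cl tail',(486,243),.0835)
for c in ((650,225),(651,284)): P('b',c,.03)
m=manip.camera_model('top');print(-np.array(m['R']).T@np.array(m['t']))
look('side',['pliers','ring_clamp','caliper','lid_pull','pliers_nose','pliers_tail','ring_clamp_head','ring_clamp_tail','caliper_jaw','caliper_tail','bangle1','case'])
```

```text
lidFL [215.3 286.3] [0.47   0.177  0.0615]
lidFR [360.  276.8] [ 0.4989 -0.1637  0.0615]
lidBR [355.8 227.4] [ 0.6176 -0.153   0.0615]
lidBL [212.6 235.8] [0.5904 0.1892 0.0615]
pullL [269.5 298.4] [0.4449 0.0498 0.045 ]
pullR [307.9 296.8] [ 0.4504 -0.0414  0.045 ]
tBL [118.4 240.5] [0.5807 0.4332 0.02  ]
tBR [195.3 240. ] [0.5858 0.2403 0.02  ]
tFR [193.7 345.3] [0.3299 0.2308 0.02  ]
tFL [114.7 345.3] [0.3246 0.4234 0.02  ]
pBL [391.6 248.9] [ 0.5749 -0.2475  0.006 ]
pBR [465.8 250.5] [ 0.5744 -0.4353  0.006 ]
pFR [467.4 354.7] [ 0.3172 -0.4334  0.006 ]
pFL [390.  353.7] [ 0.3179 -0.2431  0.006 ]
pl nose [236.3 227.4] [0.6109 0.1325 0.067 ]
pl joint [236.3 252.6] [0.5494 0.1288 0.0735]
pl tail [236.8 283.7] [0.4766 0.1251 0.07  ]
cal head [286.3 256.8] [0.5415 0.0108 0.0755]
cal tail [286.3 296.8] [0.4484 0.0086 0.068 ]
cal jaw [287.4 237.9] [0.5877 0.0099 0.068 ]
cl head [326.3 223.7] [ 0.6209 -0.0816  0.0835]
cl mid [335.8 250. ] [ 0.5588 -0.1047  0.0835]
cl tail [345.8 277.9] [ 0.494  -0.1288  0.0835]
b [432.1 268.4] [ 0.5253 -0.3432  0.03  ]
b [432.6 299.5] [ 0.4497 -0.3434  0
[... 325 characters left out ...]
0.615 0.134 0.069] 0.59 [296. 197.]
side pliers_tail [0.477 0.126 0.068] 0.58 [250. 212.]
side ring_clamp_head [ 0.624 -0.076  0.071] 0.92 [338. 236.]
side ring_clamp_head [0.554 0.129 0.058] 0.59 [277. 206.]
side ring_clamp_tail [ 0.492 -0.127  0.071] 0.88 [299. 265.]
side ring_clamp_tail [ 0.524 -0.344  0.021] 0.68 [362. 340.]
side caliper_jaw [0.587 0.014 0.067] 0.72 [307. 222.]
side caliper_tail [0.45  0.013 0.07 ] 0.59 [258. 237.]
side bangle1 [ 0.64  -0.23   0.012] 0.9 [376. 290.]
side bangle1 [ 0.763 -0.392  0.014] 0.83 [464. 316.]
side bangle1 [ 0.654 -0.405  0.014] 0.82 [430. 338.]
side bangle1 [ 0.524 -0.345  0.019] 0.78 [362. 340.]
side case [ 0.55   0.013 -0.001] 0.55 [295. 248.]
```

```bash
cat >> h.py <<'E'
def plan(*tg,start=None):
    """tg: (x,y,z,yawdeg); prints turn, then shift in tool axes after the turn"""
    if start is None:
        s=manip.sense();r=R.from_quat(s['tool_rot']).as_matrix();p=np.array(s['tool_pos']);a=np.degrees(np.arctan2(r[1,0],r[0,0]))
    else: p=np.array(start[:3]);a=start[3]
    for g in tg:
        dy=(g[3]-a+180)%360-180;y=np.radians(g[3]);d=np.array(g[:3])-p
        print('turn',round(-dy,1),'shift',np.round([d[0]*np.cos(y)+d[1]*np.sin(y),d[0]*np.sin(y)-d[1]*np.cos(y),-d[2]],4),'->',g)
        p,a=np.array(g[:3]),g[3]
E
python3 - <<'E'
from h import *
plan((.559,-.104,.15,20.3),(.559,-.104,.081,20.3),(.559,-.104,.20,20.3),(.457,.279,.16,2),(.457,.279,.028,2))
E
```

```text
turn -45.3 shift [0.0437 0.7309 0.0896] -> (0.559, -0.104, 0.15, 20.3)
turn -0.0 shift [0.    0.    0.069] -> (0.559, -0.104, 0.081, 20.3)
turn -0.0 shift [ 0.     0.    -0.119] -> (0.559, -0.104, 0.2, 20.3)
turn 18.3 shift [-0.0886 -0.3863  0.04  ] -> (0.457, 0.279, 0.16, 2)
turn 0 shift [0.    0.    0.132] -> (0.457, 0.279, 0.028, 2)
```

Emit:
carry_out([
  [[0,0,0,-7.55],[0,0,0,-7.55],[0,0,0,-7.55],[0,0,0,-7.55],[0,0,0,-7.55],[0,0,0,-7.55],[0.003,0.045,0,0],[0.003,0.045,0,0],[0.003,0.045,0,0],[0.003,0.045,0,0]],
], grip=0.087)

```text
clock: 2.4
tool_pos: [0.3384, 0.4001, 0.2397]
tool_rot: [0.984, 0.176, 0.0, -0.0]
ft_force: [0.0, 0.6, 0.0]
width: 1.0
grasp_force: 0.0
```

Emit:
carry_out([
  [[0.003,0.045,0,0],[0.003,0.045,0,0],[0.003,0.045,0,0],[0.003,0.045,0,0],[0.003,0.045,0,0],[0.003,0.045,0,0],[0.003,0.045,0,0],[0.003,0.045,0,0],[0.003,0.045,0,0],[0.003,0.045,0,0]],
])

```text
clock: 3.4
tool_pos: [0.5226, -0.0119, 0.2399]
tool_rot: [0.984, 0.176, 0.0, -0.0]
ft_force: [0.5, 0.8, 0.1]
width: 0.996
grasp_force: 0.0
```

Run:
```python
from h import *
st();manip.read_camera('side');manip.read_camera('top')
look('side',['ring_clamp','ring_clamp_head','ring_clamp_tail'])
look('top',['ring_clamp','ring_clamp_head','ring_clamp_tail'])
plan((.559,-.104,.13,20.3),(.559,-.104,.081,20.3))
```

```text
t 3.4 pos [ 0.5226 -0.0119  0.2399] 
rot [[0.938, 0.347, 0.001], [0.347, -0.938, 0.0], [0.001, 0.0, -1.0]] 
F [0.5 0.8 0.1] w 86.6 g 0.0 q [ 0.29  0.21 -0.24  0.   -1.12  1.64]
side ring_clamp [ 0.56  -0.103  0.062] 0.94 [320. 253.]
side ring_clamp_head [ 0.626 -0.075  0.071] 0.61 [338. 235.]
side ring_clamp_tail [ 0.491 -0.126  0.07 ] 0.62 [298. 265.]
top ring_clamp [0.482 0.123 0.065] 0.54 [238. 282.]
top ring_clamp [ 0.559 -0.105  0.066] 0.51 [336. 251.]
top ring_clamp_head [ 0.495 -0.134  0.074] 0.71 [348. 278.]
top ring_clamp_tail [ 0.494 -0.132  0.075] 0.83 [347. 278.]
top ring_clamp_tail [ 0.56  -0.106  0.065] 0.58 [336. 251.]
turn 0.1 shift [0.002  0.102  0.1097] -> (0.559, -0.104, 0.13, 20.3)
turn -0.0 shift [0.    0.    0.049] -> (0.559, -0.104, 0.081, 20.3)
```

Emit:
carry_out([
  [[0.002,0.034,0.02,0],[0,0.034,0.03,0],[0,0.034,0.03,0],[0,0,0.03,0],[0,0,0.025,0],[0,0,0.015,0],[0,0,0.009,0],[0,0,0,0],[0,0,0,0],[0,0,0,0]],
])

```text
clock: 4.8
tool_pos: [0.5599, -0.1046, 0.0814]
tool_rot: [0.984, 0.176, 0.001, 0.0]
ft_force: [-0.2, 0.9, -0.2]
width: 1.001
grasp_force: 0.0
```

Emit:
carry_out([
  [[0,0,0,0],[0,0,0,0],[0,0,0,0],[0,0,0,0],[0,0,0,0],[0,0,0,0],[0,0,0,0],[0,0,-0.01,0],[0,0,-0.02,0],[0,0,-0.03,0]],
], grip=0.015, grip_force=25)

```text
clock: 5.8
tool_pos: [0.5583, -0.1051, 0.1404]
tool_rot: [0.984, 0.176, -0.002, -0.0]
ft_force: [0.0, 0.2, 0.4]
width: 0.207
grasp_force: 0.0
```

Run:
```python
from h import *
st();a=shot('side','s1.png');b=shot('top','t1.png')
c=np.hstack([a[150:330,210:410],b[180:320,200:400][:140]] if 0 else [cv2.resize(a[150:330,210:410],(400,360)),cv2.resize(b[190:330,200:400],(400,360))])
cv2.imwrite('pics/v1.png',c[:,:,::-1])
```

```text
t 5.8 pos [ 0.5583 -0.1051  0.1404] 
rot [[0.938, 0.346, -0.004], [0.346, -0.938, -0.0], [-0.003, -0.001, -1.0]] 
F [0.  0.2 0.4] w 18.1 g 0.0 q [ 0.1   0.38 -0.27 -0.   -0.93  1.83]
```

View pics/v1.png

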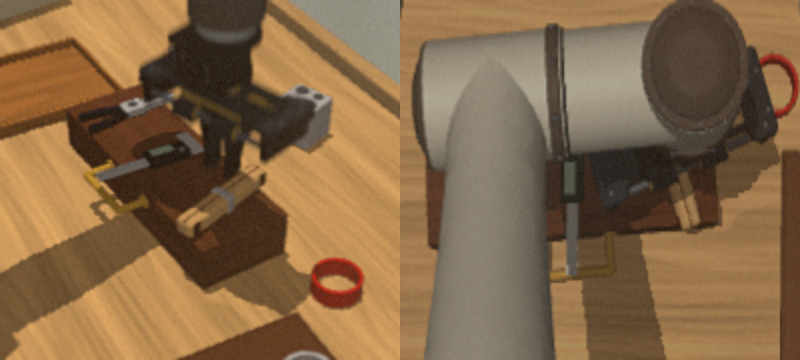

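The fingers hadn't finished closing before the lift. The clamp still lies on the lid, so I'll reopen, go back down and wait longer.

Emit:
carry_out([
  [[0,0,0,0],[0,0,0,0],[0,0,0,0],[0,0,0,0],[0,0,0,0],[0,0,0,0],[0,0,0,0],[0,0,0,0],[0,0,0,0],[0,0,0,0]],
], grip=0.06)

```text
clock: 6.9
tool_pos: [0.5593, -0.1051, 0.1406]
tool_rot: [0.984, 0.176, 0.0, 0.0]
ft_force: [-0.0, 0.1, 0.4]
width: 0.692
grasp_force: 0.0
```

Run:
```python
from h import *
st();manip.read_camera('side')
look('side',['ring_clamp','ring_clamp_head','ring_clamp_tail'])
plan((.559,-.104,.081,20.3))
```

```text
t 6.9 pos [ 0.5593 -0.1051  0.1406] 
rot [[0.938, 0.347, 0.0], [0.347, -0.938, -0.0], [0.0, 0.0, -1.0]] 
F [-0.   0.1  0.4] w 60.2 g 0.0 q [ 0.1   0.38 -0.27  0.   -0.92  1.83]
side ring_clamp [ 0.559 -0.105  0.06 ] 0.84 [320. 254.]
side ring_clamp [ 0.627 -0.072  0.072] 0.49 [338. 234.]
side ring_clamp [ 0.777  0.054 -0.003] 0.41 [359. 217.]
side ring_clamp_head [ 0.624 -0.075  0.072] 0.96 [338. 236.]
side ring_clamp_tail [ 0.492 -0.127  0.069] 0.88 [299. 265.]
turn -0.0 shift [ 0.0001 -0.0011  0.0596] -> (0.559, -0.104, 0.081, 20.3)
```

Emit:
carry_out([
  [[0,0,0.02,0],[0,0,0.025,0],[0,0,0.015,0],[0,0,0,0],[0,0,0,0],[0,0,0,0],[0,0,0,0],[0,0,0,0],[0,0,0,0],[0,0,0,0]],
])

```text
clock: 8.1
tool_pos: [0.5593, -0.1051, 0.0806]
tool_rot: [0.984, 0.176, 0.0, 0.0]
ft_force: [-0.0, -0.3, -0.5]
width: 0.69
grasp_force: 0.0
```

Emit:
carry_out([
  [[0,0,0,0],[0,0,0,0],[0,0,0,0],[0,0,0,0],[0,0,0,0],[0,0,0,0],[0,0,0,0],[0,0,0,0],[0,0,0,0],[0,0,0,0]],
], grip=0.015, grip_force=25)

```text
clock: 9.1
tool_pos: [0.5593, -0.1051, 0.0805]
tool_rot: [0.984, 0.176, -0.0, -0.0]
ft_force: [-0.3, -0.7, -0.3]
width: 0.295
grasp_force: 25.0
```

Run:
```python
from h import *
st()
plan((.559,-.104,.20,20.3),(.457,.279,.20,2),(.457,.279,.03,2))
```

```text
t 9.1 pos [ 0.5593 -0.1051  0.0805] 
rot [[0.938, 0.346, -0.0], [0.346, -0.938, 0.0], [-0.0, -0.0, -1.0]] 
F [-0.3 -0.7 -0.3] w 25.7 g 25.0 q [ 0.1   0.45 -0.33 -0.   -0.79  1.83]
turn -0.0 shift [ 1.000e-04 -1.100e-03 -1.195e-01] -> (0.559, -0.104, 0.2, 20.3)
turn 18.3 shift [-0.0886 -0.3863 -0.    ] -> (0.457, 0.279, 0.2, 2)
turn 0 shift [0.   0.   0.17] -> (0.457, 0.279, 0.03, 2)
```

Emit:
carry_out([
  [[0,0,-0.02,0],[0,0,-0.03,0],[0,0,-0.03,0],[0,0,-0.02,6.1],[0,0,0,6.1],[0,0,0,6.1],[-0.009,-0.039,0,0],[-0.009,-0.039,0,0],[-0.009,-0.039,0,0],[-0.009,-0.039,0,0]],
])

```text
clock: 10.1
tool_pos: [0.5171, 0.0507, 0.1804]
tool_rot: [1.0, 0.017, -0.0, 0.0]
ft_force: [0.2, 0.2, -0.1]
width: 0.296
grasp_force: 25.0
```

Emit:
carry_out([
  [[-0.009,-0.039,0,0],[-0.009,-0.039,0,0],[-0.009,-0.039,0,0],[-0.009,-0.039,0,0],[-0.009,-0.038,0,0],[-0.008,-0.036,0,0],[0,0,0.04,0],[0,0,0.03,0],[0,0,0.02,0],[0,0,0,0]],
])

```text
clock: 11.1
tool_pos: [0.4551, 0.2759, 0.0874]
tool_rot: [1.0, 0.017, -0.003, 0.003]
ft_force: [-0.5, -0.1, 0.1]
width: 0.295
grasp_force: 25.0
```

Run:
```python
from h import *
st();manip.read_camera('side')
look('side',['ring_clamp','ring_clamp_head','ring_clamp_tail'])
plan((.457,.279,.026,2))
```

```text
t 11.1 pos [0.4551 0.2759 0.0874] 
rot [[0.999, 0.034, -0.006], [0.034, -0.999, -0.005], [-0.006, 0.005, -1.0]] 
F [-0.5 -0.1  0.1] w 25.7 g 25.0 q [ 0.85  0.4  -0.41 -0.   -0.77  0.76]
side ring_clamp [0.452 0.276 0.065] 0.88 [223. 189.]
side ring_clamp_head [0.527 0.283 0.076] 0.71 [246. 178.]
side ring_clamp_tail [0.384 0.276 0.077] 0.85 [199. 191.]
side ring_clamp_tail [0.478 0.128 0.069] 0.56 [250. 211.]
side ring_clamp_tail [0.463 0.336 0.   ] 0.43 [222. 197.]
turn -0.0 shift [-0.0009 -0.0007  0.066 ] -> (0.457, 0.279, 0.026, 2)
```

Emit:
carry_out([
  [[0,0,0.02,0],[0,0,0.02,0],[0,0,0.015,0],[0,0,0.008,0],[0,0,0.002,0],[0,0,0,0],[0,0,0,0],[0,0,0,0],[0,0,0,0],[0,0,0,0]],
])

```text
clock: 12.3
tool_pos: [0.4571, 0.2777, 0.0259]
tool_rot: [1.0, 0.017, 0.0, -0.0]
ft_force: [0.6, -0.7, -1.1]
width: 0.296
grasp_force: 25.0
```

Emit:
carry_out([
  [[0,0,0,0],[0,0,0,0],[0,0,0,0],[0,0,0,0],[0,0,0,0],[0,0,-0.02,0],[0,0,-0.04,0],[0,0,-0.04,0],[0,0,-0.04,0],[0,0,0,0]],
], grip=0.042)

```text
clock: 13.3
tool_pos: [0.4599, 0.2801, 0.1718]
tool_rot: [1.0, 0.018, 0.005, -0.004]
ft_force: [-0.1, -0.3, -0.6]
width: 0.478
grasp_force: 0.0
```

Run:
```python
from h import *
st();manip.read_camera('side');manip.read_camera('top')
look('side',['ring_clamp','ring_clamp_head','ring_clamp_tail','pliers','pliers_nose','pliers_tail'])
look('top',['pliers','pliers_nose','pliers_tail'])
plan((.551,.130,.15,3.2),(.551,.130,.0805,3.2))
```

```text
t 13.3 pos [0.4599 0.2801 0.1718] 
rot [[0.999, 0.036, 0.01], [0.036, -0.999, 0.009], [0.01, -0.008, -1.0]] 
F [-0.1 -0.3 -0.6] w 41.6 g 0.0 q [ 0.85  0.29 -0.31  0.   -0.95  0.76]
side ring_clamp [0.456 0.278 0.006] 0.71 [226. 205.]
side ring_clamp_head [0.529 0.285 0.016] 0.81 [248. 195.]
side ring_clamp_head [0.552 0.011 0.06 ] 0.69 [295. 229.]
side ring_clamp_head [ 0.456 -0.342  0.015] 0.66 [332. 353.]
side ring_clamp_tail [0.383 0.278 0.012] 0.73 [201. 210.]
side ring_clamp_tail [0.592 0.012 0.069] 0.46 [309. 222.]
side pliers [0.554 0.131 0.056] 0.64 [276. 207.]
side pliers_nose [0.615 0.135 0.069] 0.66 [296. 197.]
side pliers_tail [0.477 0.126 0.072] 0.91 [250. 210.]
top pliers [0.552 0.128 0.061] 0.72 [238. 252.]
top pliers_nose [0.608 0.132 0.066] 0.7 [236. 229.]
top pliers_tail [0.48  0.126 0.068] 0.96 [237. 282.]
turn -1.2 shift [0.0857 0.1525 0.0149] -> (0.551, 0.13, 0.15, 3.2)
turn -0.0 shift [0.     0.     0.0695] -> (0.551, 0.13, 0.0805, 3.2)
```

Emit:
carry_out([
  [[0,0,0,-1.2],[0.022,0.038,0,0],[0.022,0.038,0,0],[0.022,0.038,0,0],[0.0205,0.039,0,0],[0,0,0.03,0],[0,0,0.03,0],[0,0,0.015,0],[0,0,0.01,0],[0,0,0,0]],
], grip=0.06)

```text
clock: 14.85
tool_pos: [0.552, 0.1296, 0.0802]
tool_rot: [1.0, 0.028, -0.0, 0.0]
ft_force: [-0.6, -0.0, -0.2]
width: 0.692
grasp_force: 0.0
```

Emit:
carry_out([
  [[0,0,0,0],[0,0,0,0],[0,0,0,0],[0,0,0,0],[0,0,0,0],[0,0,0,0],[0,0,0,0],[0,0,0,0],[0,0,0,0],[0,0,0,0]],
], grip=0.015, grip_force=30)

```text
clock: 15.85
tool_pos: [0.5519, 0.1297, 0.0807]
tool_rot: [1.0, 0.028, 0.0, -0.0]
ft_force: [-0.5, 0.2, 1.4]
width: 0.27
grasp_force: 30.0
```

Run:
```python
from h import *
st()
plan((.551,.13,.14,2),(.462,.386,.14,2),(.462,.386,.026,2))
```

```text
t 15.85 pos [0.5519 0.1297 0.0807] 
rot [[0.998, 0.055, 0.0], [0.055, -0.998, 0.0], [0.0, -0.0, -1.0]] 
F [-0.5  0.2  1.4] w 23.5 g 30.0 q [ 0.52  0.45 -0.34  0.   -0.78  1.11]
turn 1.2 shift [-0.0009 -0.0003 -0.0593] -> (0.551, 0.13, 0.14, 2)
turn 0 shift [-0.08  -0.259 -0.   ] -> (0.462, 0.386, 0.14, 2)
turn 0 shift [0.    0.    0.114] -> (0.462, 0.386, 0.026, 2)
```

Emit:
carry_out([
  [[0,0,-0.02,0],[0,0,-0.03,0],[0,0,-0.02,1.2],[-0.012,-0.037,0,0],[-0.012,-0.037,0,0],[-0.012,-0.037,0,0],[-0.012,-0.037,0,0],[-0.011,-0.037,0,0],[-0.011,-0.037,0,0],[-0.01,-0.034,0,0]],
])

```text
clock: 16.85
tool_pos: [0.4621, 0.3841, 0.1501]
tool_rot: [1.0, 0.017, -0.0, 0.0]
ft_force: [0.5, 0.3, -1.0]
width: 0.272
grasp_force: 30.0
```

Emit:
carry_out([
  [[0,0,0.03,0],[0,0,0.035,0],[0,0,0.03,0],[0,0,0.02,0],[0,0,0.01,0],[0,0,0,0],[0,0,0,0],[0,0,0,0],[0,0,0,0],[0,0,0,0]],
])

```text
clock: 17.85
tool_pos: [0.4632, 0.3828, 0.0259]
tool_rot: [1.0, 0.017, 0.0, -0.0]
ft_force: [-0.5, 0.9, -1.1]
width: 0.27
grasp_force: 30.0
```

Run:
```python
from h import *
st();manip.read_camera('side')
look('side',['pliers','pliers_nose','pliers_tail'])
```

```text
t 17.85 pos [0.4632 0.3828 0.0259] 
rot [[0.999, 0.034, 0.0], [0.034, -0.999, 0.001], [0.0, -0.001, -1.0]] 
F [-0.5  0.9 -1.1] w 23.5 g 30.0 q [ 0.96  0.57 -0.29 -0.   -0.71  0.65]
side pliers [0.465 0.388 0.006] 0.72 [217. 187.]
side pliers [0.456 0.277 0.009] 0.23 [226. 204.]
side pliers_nose [0.529 0.388 0.015] 0.52 [236. 180.]
side pliers_tail [0.39  0.378 0.016] 0.51 [194. 192.]
```

Emit:
carry_out([
  [[0,0,0,0],[0,0,0,0],[0,0,0,0],[0,0,0,0],[0,0,0,0],[0,0,-0.02,0],[0,0,-0.04,0],[0,0,-0.04,0],[0,0,-0.04,0],[0,0,0,0]],
], grip=0.036)

```text
clock: 19.05
tool_pos: [0.4657, 0.3855, 0.1725]
tool_rot: [1.0, 0.018, 0.005, -0.005]
ft_force: [1.0, -0.3, 1.5]
width: 0.411
grasp_force: 0.0
```

Run:
```python
from h import *
st();manip.read_camera('side');manip.read_camera('top')
look('side',['caliper','caliper_jaw','caliper_tail','pliers'])
look('top',['caliper','caliper_jaw','caliper_tail'])
plan((.546,.0115,.166,0.5),(.546,.0115,.0805,0.5),start=(.463,.3828,.166,2))
```

```text
t 19.05 pos [0.4657 0.3855 0.1725] 
rot [[0.999, 0.036, 0.009], [0.036, -0.999, 0.01], [0.01, -0.01, -1.0]] 
F [ 1.  -0.3  1.5] w 35.8 g 0.0 q [ 0.96  0.4  -0.15  0.   -1.01  0.65]
side caliper [0.548 0.011 0.057] 0.97 [294. 230.]
side caliper [ 0.522 -0.347  0.021] 0.54 [361. 341.]
side caliper_jaw [0.59  0.011 0.069] 0.86 [308. 222.]
side caliper_tail [0.45 0.01 0.07] 0.56 [258. 238.]
side pliers [0.468 0.382 0.002] 0.57 [218. 189.]
top caliper [0.548 0.01  0.062] 0.6 [287. 255.]
top caliper [0.455 0.01  0.044] 0.3 [286. 295.]
top caliper_jaw [0.588 0.012 0.068] 0.92 [286. 238.]
top caliper_jaw [0.457 0.336 0.003] 0.25 [156. 292.]
top caliper_tail [0.454 0.014 0.068] 0.75 [284. 294.]
turn 1.5 shift [ 0.0798  0.372  -0.    ] -> (0.546, 0.0115, 0.166, 0.5)
turn -0.0 shift [0.     0.     0.0855] -> (0.546, 0.0115, 0.0805, 0.5)
```

Emit:
carry_out([
  [[0,0,0,1.5],[0.009,0.042,0,0],[0.009,0.042,0,0],[0.009,0.042,0,0],[0.009,0.042,0,0],[0.009,0.042,0,0],[0.009,0.042,0,0],[0.009,0.042,0,0],[0.009,0.042,0,0],[0.008,0.036,0,0]],
], grip=0.06)

```text
clock: 20.5
tool_pos: [0.5463, 0.0094, 0.1656]
tool_rot: [1.0, 0.003, 0.0, 0.0]
ft_force: [0.9, 1.3, -0.7]
width: 0.69
grasp_force: 0.0
```

Emit:
carry_out([
  [[0,0,0.03,0],[0,0,0.03,0],[0,0,0.015,0],[0,0,0.01,0],[0,0,0,0],[0,0,0,0],[0,0,0,0],[0,0,0,0],[0,0,0,0],[0,0,0,0]],
])

```text
clock: 21.5
tool_pos: [0.5462, 0.0114, 0.0807]
tool_rot: [1.0, 0.004, 0.0, -0.0]
ft_force: [0.0, 0.0, -0.8]
width: 0.69
grasp_force: 0.0
```

Emit:
carry_out([
  [[0,0,0,0],[0,0,0,0],[0,0,0,0],[0,0,0,0],[0,0,0,0],[0,0,0,0],[0,0,0,0],[0,0,0,0],[0,0,0,0],[0,0,0,0]],
], grip=0.015, grip_force=30)

```text
clock: 22.5
tool_pos: [0.5462, 0.0114, 0.0805]
tool_rot: [1.0, 0.004, -0.0, 0.0]
ft_force: [-0.1, -0.5, -0.7]
width: 0.293
grasp_force: 30.0
```

Run:
```python
from h import *
st()
plan((.546,.011,.15,2),(.478,.326,.15,2),(.478,.326,.026,2))
```

```text
t 22.5 pos [0.5462 0.0114 0.0805] 
rot [[1.0, 0.008, -0.0], [0.008, -1.0, -0.0], [-0.0, 0.0, -1.0]] 
F [-0.1 -0.5 -0.7] w 25.5 g 30.0 q [ 0.32  0.42 -0.39  0.   -0.76  1.26]
turn -1.5 shift [-0.0002  0.0004 -0.0695] -> (0.546, 0.011, 0.15, 2)
turn 0 shift [-0.057  -0.3172 -0.    ] -> (0.478, 0.326, 0.15, 2)
turn 0 shift [0.    0.    0.124] -> (0.478, 0.326, 0.026, 2)
```

Emit:
carry_out([
  [[0,0,-0.02,0],[0,0,-0.03,0],[0,0,-0.02,-1.5],[-0.007,-0.04,0,0],[-0.007,-0.04,0,0],[-0.007,-0.04,0,0],[-0.007,-0.04,0,0],[-0.007,-0.04,0,0],[-0.007,-0.04,0,0],[-0.007,-0.04,0,0]],
])

```text
clock: 23.5
tool_pos: [0.4868, 0.291, 0.1504]
tool_rot: [1.0, 0.017, -0.0, 0.0]
ft_force: [1.6, -0.9, -0.9]
width: 0.295
grasp_force: 30.0
```

Emit:
carry_out([
  [[-0.008,-0.04,0,0],[0,0,0.03,0],[0,0,0.035,0],[0,0,0.03,0],[0,0,0.02,0],[0,0,0.009,0],[0,0,0,0],[0,0,0,0],[0,0,0,0],[0,0,0,0]],
])

```text
clock: 24.5
tool_pos: [0.4786, 0.3296, 0.0275]
tool_rot: [1.0, 0.017, 0.001, -0.001]
ft_force: [-0.9, -1.1, -1.0]
width: 0.297
grasp_force: 30.0
```

Run:
```python
from h import *
st();manip.read_camera('side')
look('side',['caliper','caliper_jaw','caliper_tail','pliers','ring_clamp'])
```

```text
t 24.5 pos [0.4786 0.3296 0.0275] 
rot [[0.999, 0.034, 0.001], [0.034, -0.999, 0.001], [0.001, -0.001, -1.0]] 
F [-0.9 -1.1 -1. ] w 25.8 g 30.0 q [ 0.88  0.54 -0.34  0.   -0.68  0.72]
side caliper [0.481 0.328 0.006] 0.63 [228. 195.]
side caliper [0.451 0.003 0.042] 0.6 [261. 248.]
side caliper_jaw [0.522 0.331 0.014] 0.56 [240. 189.]
side caliper_tail [0.383 0.326 0.016] 0.59 [196. 201.]
side pliers [0.467 0.383 0.005] 0.6 [218. 188.]
side pliers [0.46  0.338 0.001] 0.36 [221. 197.]
side ring_clamp [0.458 0.278 0.005] 0.95 [226. 205.]
```

Emit:
carry_out([
  [[0,0,0,0],[0,0,0,0],[0,0,0,0],[0,0,0,0],[0,0,0,0],[0,0,-0.02,0],[0,0,-0.04,0],[0,0,-0.04,0],[0,0,-0.04,0],[0,0,0,0]],
], grip=0.036)

```text
clock: 25.8
tool_pos: [0.481, 0.3318, 0.1733]
tool_rot: [1.0, 0.018, 0.005, -0.004]
ft_force: [0.3, 0.1, 0.5]
width: 0.417
grasp_force: 0.0
```

Run:
```python
from h import *
st();b=shot('top','t2.png');manip.read_camera('side')
look('side',['lid_pull','case'])
look('top',['lid_pull','case','caliper'])
cv2.imwrite('pics/v2.png',cv2.resize(b[210:320,195:375],(792,484),interpolation=cv2.INTER_CUBIC)[:,:,::-1])
```

```text
t 25.8 pos [0.481  0.3318 0.1733] 
rot [[0.999, 0.036, 0.01], [0.036, -0.999, 0.009], [0.01, -0.009, -1.0]] 
F [0.3 0.1 0.5] w 36.3 g 0.0 q [ 0.88  0.36 -0.2   0.   -0.99  0.72]
side lid_pull [0.452 0.002 0.043] 0.95 [261. 248.]
side case [0.552 0.014 0.   ] 0.79 [295. 247.]
top lid_pull [0.451 0.009 0.042] 0.79 [287. 296.]
top lid_pull [0.466 0.382 0.005] 0.74 [137. 287.]
top case [0.546 0.018 0.003] 0.75 [285. 258.]
top caliper [0.392 0.272 0.017] 0.59 [178. 319.]
top caliper [ 0.526 -0.342  0.023] 0.26 [431. 268.]
```

View pics/v2.png

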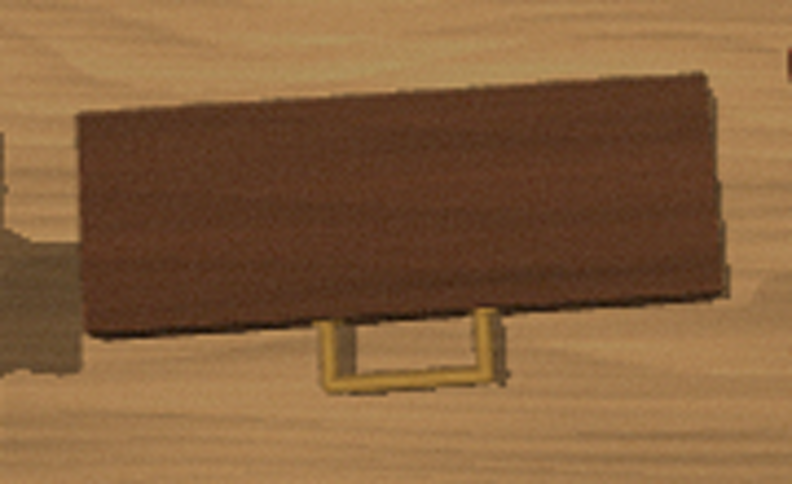

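The lid is clear. Its corners are at about crop (79,113), (706,74), (722,296) and (90,335), and the bar runs (325,384) to (493,376).

Run:
```python
from h import *
f=lambda c:(c[0]/4.4+195,c[1]/4.4+210)
P=np.array([ray('top',f(c),.0615) for c in ((79,113),(706,74),(722,294),(90,333))])
print(np.round(P,4),P.mean(0)); v=(P[0]-P[1]+P[3]-P[2]);print(np.degrees(np.arctan2(-v[0],v[1])))
A,B=[ray('top',f(c),.047) for c in((329,383),(489,376))];print(A,B,(A+B)/2,np.linalg.norm(A-B),np.degrees(np.arctan2(-(A-B)[0],(A-B)[1])))
yaw=np.radians(4.7);print(P.mean(0)[:2]-.095*np.array([np.cos(yaw),np.sin(yaw)]))
plan((.4525,.0055,.12,-85.2),(.4525,.0055,.045,-85.2),start=(.4785,.3296,.1675,2))
```

```text
[[ 0.5907  0.1885  0.0615]
 [ 0.6189 -0.1522  0.0615]
 [ 0.4989 -0.1616  0.0615]
 [ 0.4715  0.1767  0.0615]] [0.54499809 0.01283843 0.0615    ]
4.690865290230919
[0.44810434 0.04900073 0.047     ] [ 0.45352806 -0.03722664  0.047     ] [0.4508162  0.00588705 0.047     ] 0.0863977779318468 3.599172161321365
[0.45031754 0.00505427]
turn 87.2 shift [0.3208 0.053  0.0475] -> (0.4525, 0.0055, 0.12, -85.2)
turn -0.0 shift [ 0.    -0.     0.075] -> (0.4525, 0.0055, 0.045, -85.2)
```

Emit:
carry_out([
  [[0,0,0,8.5],[0,0,0,8.5],[0,0,0,8.5],[0,0,0,8.5],[0,0,0,8.5],[0,0,0,8.5],[0,0,0,8.5],[0,0,0,8.5],[0,0,0,8.5],[0,0,0,8.5]],
], grip=0.026)

```text
clock: 27.15
tool_pos: [0.4779, 0.329, 0.1654]
tool_rot: [0.747, -0.665, 0.0, 0.001]
ft_force: [0.2, 1.0, 1.0]
width: 0.301
grasp_force: 0.0
```

Emit:
carry_out([
  [[0,0,0,2.3],[0.04,0.007,0,0],[0.04,0.007,0,0],[0.04,0.007,0,0],[0.04,0.007,0,0],[0.04,0.007,0,0],[0.04,0.007,0,0],[0.04,0.006,0,0],[0.04,0.006,0,0],[0,0,0,0]],
])

```text
clock: 28.15
tool_pos: [0.4489, 0.0024, 0.1657]
tool_rot: [0.734, -0.68, -0.001, 0.001]
ft_force: [-1.2, 0.4, 0.5]
width: 0.298
grasp_force: 0.0
```

Run:
```python
from h import *
st()
plan((.4513,.0052,.12,-85.3),(.4513,.0052,.043,-85.3))
R_=.15588
p=None
for k in range(31):
    a=np.radians(6.08+3.5*k);q=np.array([R_*np.cos(a),-R_*np.sin(a)])
    if p is not None: print(k,np.round(q-p,4))
    p=q
```

```text
t 28.15 pos [0.4489 0.0024 0.1657] 
rot [[0.076, -0.997, -0.003], [-0.997, -0.076, -0.001], [0.001, 0.003, -1.0]] 
F [-1.2  0.4  0.5] w 25.9 g 0.0 q [ 0.37  0.16 -0.51 -0.   -0.9  -0.29]
turn -0.3 shift [-0.0026 -0.0027  0.0457] -> (0.4513, 0.0052, 0.12, -85.3)
turn -0.0 shift [ 0.    -0.     0.077] -> (0.4513, 0.0052, 0.043, -85.3)
1 [-0.0013 -0.0094]
2 [-0.0019 -0.0093]
3 [-0.0024 -0.0092]
4 [-0.003 -0.009]
5 [-0.0035 -0.0088]
6 [-0.0041 -0.0086]
7 [-0.0046 -0.0083]
8 [-0.0051 -0.008 ]
9 [-0.0056 -0.0077]
10 [-0.006  -0.0074]
11 [-0.0065 -0.007 ]
12 [-0.0069 -0.0066]
13 [-0.0073 -0.0061]
14 [-0.0076 -0.0057]
15 [-0.008  -0.0052]
16 [-0.0083 -0.0047]
17 [-0.0085 -0.0042]
18 [-0.0088 -0.0037]
19 [-0.009  -0.0031]
20 [-0.0092 -0.0026]
21 [-0.0093 -0.002 ]
22 [-0.0094 -0.0014]
23 [-0.0095 -0.0009]
24 [-0.0095 -0.0003]
25 [-0.0095  0.0003]
26 [-0.0095  0.0009]
27 [-0.0094  0.0015]
28 [-0.0093  0.002 ]
29 [-0.0092  0.0026]
30 [-0.009   0.0032]
```

Emit:
carry_out([
  [[0,-0.001,0.02,0],[0,-0.001,0.03,0],[0,0,0.02,0],[0,0,0.01,0],[0,0,0,0],[0,0,0,0],[0,0,0,0],[0,0,0,0],[0,0,0,0],[0,0,0,0]],
])

```text
clock: 29.15
tool_pos: [0.4526, 0.0061, 0.087]
tool_rot: [0.735, -0.678, 0.0, -0.0]
ft_force: [-0.5, -0.8, -0.3]
width: 0.3
grasp_force: 0.0
```

Run:
```python
from h import *
st()
plan((.4513,.0052,.043,-85.3))
```

```text
t 29.15 pos [0.4526 0.0061 0.087 ] 
rot [[0.081, -0.997, 0.001], [-0.997, -0.081, 0.0], [-0.0, -0.001, -1.0]] 
F [-0.5 -0.8 -0.3] w 26.1 g 0.0 q [ 0.37  0.28 -0.61 -0.   -0.68 -0.29]
turn -0.0 shift [0.0008 0.0014 0.044 ] -> (0.4513, 0.0052, 0.043, -85.3)
```

Emit:
carry_out([
  [[0,0.0013,0,0],[0,0,0.015,0],[0,0,0.012,0],[0,0,0.01,0],[0,0,0.007,0],[0,0,0,0],[0,0,0,0],[0,0,0,0],[0,0,0,0],[0,0,0,0]],
])

```text
clock: 30.15
tool_pos: [0.4514, 0.0061, 0.0429]
tool_rot: [0.735, -0.678, 0.0, -0.0]
ft_force: [-0.3, 0.4, -0.6]
width: 0.296
grasp_force: 0.0
```

Emit:
carry_out([
  [[0,0,0,0],[0,0,0,0],[0,0,0,0],[0,0,0,0],[0,0,0,0],[0,0,0,0],[0,0,0,0],[0,0,0,0],[0,0,0,0],[0,0,0,0]],
], grip=0.003, grip_force=20)

```text
clock: 31.15
tool_pos: [0.4531, 0.0064, 0.0429]
tool_rot: [0.736, -0.677, 0.001, -0.002]
ft_force: [5.8, -2.3, -3.2]
width: 0.106
grasp_force: 20.0
```

Run:
```python
from h import *
st()
```

```text
t 31.15 pos [0.4531 0.0064 0.0429] 
rot [[0.082, -0.997, 0.004], [-0.997, -0.082, 0.001], [-0.001, -0.004, -1.0]] 
F [ 5.8 -2.3 -3.2] w 9.2 g 20.0 q [ 0.38  0.36 -0.65  0.   -0.56 -0.29]
```

Emit:
carry_out([
  [[0,-0.0033,-0.0094,0],[0,-0.0019,-0.0093,0],[0,-0.0024,-0.0092,0],[0,-0.003,-0.009,0],[0,-0.0035,-0.0088,0],[0,-0.0041,-0.0086,0],[0,-0.0046,-0.0083,0],[0,-0.0051,-0.008,0],[0,-0.0056,-0.0077,0],[0,-0.006,-0.0074,0]],
])

```text
clock: 32.15
tool_pos: [0.4876, 0.0091, 0.1279]
tool_rot: [0.735, -0.678, -0.003, 0.003]
ft_force: [-5.5, 6.4, -5.1]
width: 0.104
grasp_force: 20.0
```

Run:
```python
from h import *
s,r=st()
# lid angle from TCP (hinge guess)
c=np.array([.5475,.0135]);y=np.radians(4.7);d=np.array(s['tool_pos'][:2])-c
x=d@[np.cos(y),np.sin(y)]-.06;z=s['tool_pos'][2]+.002-.0285
print(x,z,np.hypot(x,z),np.degrees(np.arctan2(z,-x))-6.08)
```

```text
t 32.15 pos [0.4876 0.0091 0.1279] 
rot [[0.08, -0.997, -0.007], [-0.997, -0.08, -0.0], [-0.0, 0.007, -1.0]] 
F [-5.5  6.4 -5.1] w 9.0 g 20.0 q [ 0.35  0.28 -0.47 -0.   -0.83 -0.27]
-0.12010496565777298 0.1014457888639296 0.15721466488174635 34.10586589498648
```

Going well; continuing the arc.

Emit:
carry_out([
  [[0,-0.0065,-0.007,0],[0,-0.0069,-0.0066,0],[0,-0.0073,-0.0061,0],[0,-0.0076,-0.0057,0],[0,-0.008,-0.0052,0],[0,-0.0083,-0.0047,0],[0,-0.0085,-0.0042,0],[0,-0.0088,-0.0037,0],[0,-0.009,-0.0031,0],[0,-0.0092,-0.0026,0]],
])

```text
clock: 33.15
tool_pos: [0.5681, 0.015, 0.1795]
tool_rot: [0.735, -0.678, -0.001, 0.002]
ft_force: [-6.7, 2.8, 4.4]
width: 0.109
grasp_force: 20.0
```

Emit:
carry_out([
  [[0,-0.0093,-0.002,0],[0,-0.0094,-0.0014,0],[0,-0.0095,-0.0009,0],[0,-0.0095,-0.0003,0],[0,-0.0095,0.0003,0],[0,-0.0095,0.0009,0],[0,-0.0094,0.0015,0],[0,-0.0093,0.002,0],[0,-0.0092,0.0026,0],[0,-0.009,0.0032,0]],
])

```text
clock: 34.15
tool_pos: [0.6645, 0.0229, 0.1713]
tool_rot: [0.735, -0.678, 0.0, 0.0]
ft_force: [-3.5, -0.5, 3.3]
width: 0.104
grasp_force: 20.0
```

Emit:
carry_out([
  [[0,0,0,0],[0,0,0,0],[0,0,0,0],[0,0,0,0],[0,0,0,0],[0,0,0,0],[0,0,0,0],[0,0,0,0],[0,0,0,0],[0,0,0,0]],
])

```text
clock: 35.15
tool_pos: [0.6642, 0.023, 0.1713]
tool_rot: [0.735, -0.678, 0.001, -0.001]
ft_force: [3.6, -3.6, -1.9]
width: 0.107
grasp_force: 20.0
```

Run:
```python
from h import *
s,r=st()
c=np.array([.5475,.0135]);y=np.radians(4.7);d=np.array(s['tool_pos'][:2])-c
x=d@[np.cos(y),np.sin(y)]-.06;z=s['tool_pos'][2]+.002-.0285
print(x,z,np.hypot(x,z),np.degrees(np.arctan2(z,-x))-6.08)
a=shot('side','s3.png');cv2.imwrite('pics/v3.png',cv2.resize(a[110:330,190:450],(780,660))[:600,:,::-1])
```

```text
t 35.15 pos [0.6642 0.023  0.1713] 
rot [[0.081, -0.997, 0.002], [-0.997, -0.081, -0.0], [0.0, -0.002, -1.0]] 
F [ 3.6 -3.6 -1.9] w 9.3 g 20.0 q [ 0.28  0.5   0.02  0.   -1.09 -0.2 ]
0.05713054040329324 0.14475423022206477 0.15562032583809499 105.45779537049205
```

View pics/v3.png

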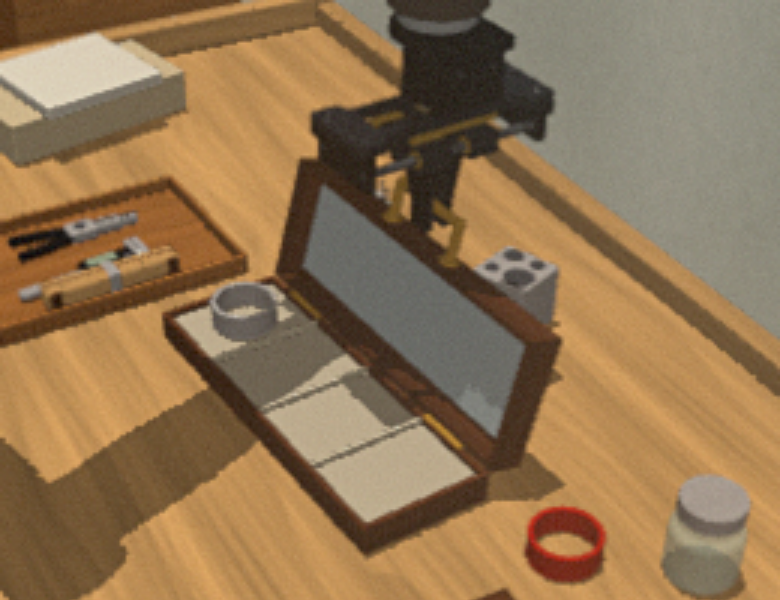

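The lid stands at about 105°, and the shown bangle is in bay 3, at the tray end. All three tools lie in the tray. Releasing the pull.

Emit:
carry_out([
  [[0,0,0,0],[0,0,0,0],[0,0,0,0],[0,0,0,0],[0,0,-0.02,0],[0,0,-0.04,0],[0,0,-0.04,0],[0,0,-0.03,0],[0,0,0,0],[0,0,0,0]],
], grip=0.024)

```text
clock: 36.2
tool_pos: [0.6634, 0.0237, 0.3018]
tool_rot: [0.735, -0.678, -0.0, -0.001]
ft_force: [-0.8, 0.4, -0.4]
width: 0.275
grasp_force: 0.0
```

Run:
```python
from h import *
st();manip.read_camera('side');manip.read_camera('top')
look('side',['lid_pull','case','bangle1'])
look('top',['lid_pull','bangle1'])
c=np.array([.547,.0135]);y=np.radians(4.7);M=np.array([[np.cos(y),-np.sin(y)],[np.sin(y),np.cos(y)]])
for i,b in enumerate((-.126,-.042,.042,.126)): print(i,np.round(c+M@[0,b],4))
print('pull at 105',np.round(c+M@[.06+.0561,0],4),.0285+.1454)
```

```text
t 36.2 pos [0.6634 0.0237 0.3018] 
rot [[0.082, -0.997, 0.001], [-0.997, -0.082, 0.001], [-0.001, -0.001, -1.0]] 
F [-0.8  0.4 -0.4] w 23.9 g 0.0 q [ 0.28  0.42  0.22 -0.   -1.37 -0.2 ]
side lid_pull [0.664 0.021 0.17 ] 0.67 [333. 179.]
side case [ 0.551  0.015 -0.001] 0.87 [295. 247.]
side case [0.471 0.304 0.002] 0.4 [228. 201.]
side bangle1 [ 0.641 -0.231  0.01 ] 0.97 [377. 291.]
side bangle1 [ 0.525 -0.343  0.02 ] 0.93 [362. 340.]
side bangle1 [ 0.761 -0.39   0.014] 0.92 [463. 315.]
side bangle1 [ 0.457 -0.343  0.014] 0.88 [333. 354.]
top lid_pull [0.662 0.027 0.172] 0.87 [278. 197.]
top bangle1 [ 0.45  -0.341  0.019] 0.68 [431. 299.]
top bangle1 [ 0.761 -0.392  0.013] 0.65 [448. 178.]
top bangle1 [ 0.64  -0.231  0.013] 0.59 [385. 223.]
top bangle1 [ 0.525 -0.343  0.02 ] 0.55 [431. 269.]
0 [ 0.5573 -0.1121]
1 [ 0.5504 -0.0284]
2 [0.5436 0.0554]
3 [0.5367 0.1391]
pull at 105 [0.6627 0.023 ] 0.1739
```

Emit:
carry_out([
  [[0,0,0,-8.5],[0,0,0,-8.5],[0,0,0,-8.5],[0,0,0,-8.5],[0,0,0,-8.5],[0,0,0,-8.5],[0,0,0,-8.5],[0,0,0,-8.5],[0,0,0,-8.5],[0,0,0,-8.5]],
], grip=0.082)

```text
clock: 37.55
tool_pos: [0.6636, 0.0233, 0.3007]
tool_rot: [1.0, 0.0, -0.0, 0.0]
ft_force: [1.1, 0.4, -0.0]
width: 0.932
grasp_force: 0.0
```

Run:
```python
from h import *
st()
plan((.525,-.343,.302,4.7),(.525,-.343,.034,4.7))
```

```text
t 37.55 pos [0.6636 0.0233 0.3007] 
rot [[1.0, 0.0, -0.001], [0.0, -1.0, -0.0], [-0.001, 0.0, -1.0]] 
F [ 1.1  0.4 -0. ] w 81.1 g 0.0 q [ 0.28  0.42  0.22  0.   -1.37  1.29]
turn -4.7 shift [-0.1681  0.3537 -0.0013] -> (0.525, -0.343, 0.302, 4.7)
turn -0.0 shift [0.    0.    0.268] -> (0.525, -0.343, 0.034, 4.7)
```

Emit:
carry_out([
  [[0,0,0,-4.7],[-0.018,0.04,0,0],[-0.019,0.04,0,0],[-0.019,0.04,0,0],[-0.019,0.04,0,0],[-0.019,0.04,0.01,0],[-0.019,0.04,0.02,0],[-0.019,0.04,0.03,0],[-0.018,0.04,0.03,0],[-0.018,0.034,0.03,0]],
])

```text
clock: 38.55
tool_pos: [0.5244, -0.3391, 0.1841]
tool_rot: [0.999, 0.038, 0.0, 0.0]
ft_force: [0.3, 0.9, -0.0]
width: 0.942
grasp_force: 0.0
```

Run:
```python
from h import *
st();manip.read_camera('side')
look('side',['bangle1'])
plan((.525,-.343,.034,4.7))
```

```text
t 38.55 pos [ 0.5244 -0.3391  0.1841] 
rot [[0.997, 0.076, 0.001], [0.076, -0.997, -0.001], [0.001, 0.001, -1.0]] 
F [ 0.3  0.9 -0. ] w 81.9 g 0.0 q [-0.32  0.42 -0.07  0.   -1.07  1.96]
side bangle1 [ 0.526 -0.347  0.021] 0.96 [363. 340.]
side bangle1 [ 0.621 -0.511  0.008] 0.96 [451. 384.]
side bangle1 [ 0.652 -0.409  0.016] 0.91 [430. 339.]
side bangle1 [ 0.455 -0.344  0.013] 0.76 [332. 355.]
turn -0.7 shift [0.0045 0.0039 0.1453] -> (0.525, -0.343, 0.034, 4.7)
```

Emit:
carry_out([
  [[0,0,0.03,0],[0,0,0.04,0],[0,0,0.03,0],[0,0,0.025,0],[0,0,0.015,0],[0,0,0.006,0],[0,0,0,0],[0,0,0,0],[0,0,0,0],[0,0,0,0]],
])

```text
clock: 39.65
tool_pos: [0.5256, -0.3375, 0.0401]
tool_rot: [0.999, 0.038, 0.001, 0.0]
ft_force: [-0.4, -0.8, -0.8]
width: 0.939
grasp_force: 0.0
```

Emit:
carry_out([
  [[0,0,0,0],[0,0,0,0],[0,0,0,0],[0,0,0,0],[0,0,0,0],[0,0,0,0],[0,0,0,0],[0,0,0,0],[0,0,0,0],[0,0,0,0]],
], grip=0.05, grip_force=20)

```text
clock: 40.65
tool_pos: [0.5253, -0.3375, 0.0392]
tool_rot: [0.999, 0.038, 0.0, 0.0]
ft_force: [0.9, -1.5, 2.4]
width: 0.665
grasp_force: 20.0
```

Run:
```python
from h import *
s,r=st();x,y,z=s['tool_pos']
plan((x,y,.14,4.7),(.5575,-.116,.14,4.7),(.5575,-.116,z+.0165,4.7))
```

```text
t 40.65 pos [ 0.5253 -0.3375  0.0392] 
rot [[0.997, 0.076, 0.001], [0.076, -0.997, -0.0], [0.001, 0.0, -1.0]] 
F [ 0.9 -1.5  2.4] w 57.9 g 20.0 q [-0.31  0.58 -0.22  0.   -0.77  1.96]
turn -0.3 shift [ 0.      0.     -0.1008] -> (np.float64(0.525275110127155), np.float64(-0.3375243419083557), 0.14, 4.7)
turn -0.0 shift [ 0.0503 -0.2181 -0.    ] -> (0.5575, -0.116, 0.14, 4.7)
turn -0.0 shift [0.     0.     0.0843] -> (0.5575, -0.116, np.float64(0.05573963600009343), 4.7)
```

Run:
```python
from h import *
a=shot('side','s4.png');b=shot('top','t4.png')
c=np.hstack([cv2.resize(a[270:400,290:430],(400,371)),cv2.resize(b[230:330,370:478],(400,371))])
cv2.imwrite('pics/v4.png',c[:,:,::-1])
look('side',['bangle1']);look('top',['bangle1'])
```

```text
side bangle1 [ 0.523 -0.338  0.022] 0.86 [360. 338.]
side bangle1 [ 0.454 -0.343  0.014] 0.69 [332. 354.]
side bangle1 [ 0.762 -0.39   0.014] 0.63 [463. 315.]
side bangle1 [ 0.654 -0.409  0.014] 0.62 [431. 340.]
top bangle1 [ 0.652 -0.408  0.014] 0.67 [455. 220.]
top bangle1 [ 0.616 -0.511  0.007] 0.6 [495. 235.]
top bangle1 [ 0.76  -0.39   0.015] 0.58 [447. 178.]
top bangle1 [ 0.452 -0.337  0.02 ] 0.55 [429. 299.]
```

View pics/v4.png

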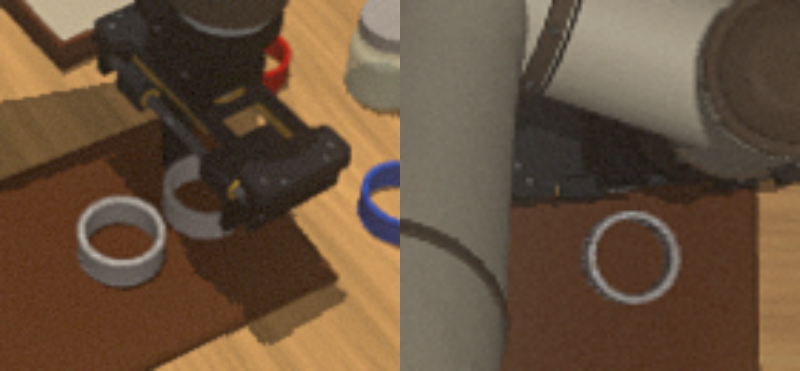

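The bangle is still flat between the fingers, but the grip is shallow (tips at z≈.022). I'll regrip 5 mm deeper.

Emit:
carry_out([
  [[0,0,0,0],[0,0,0,0],[0,0,0,0],[0,0,0,0],[0,0,0.003,0],[0,0,0.002,0],[0,0,0,0],[0,0,0,0],[0,0,0,0],[0,0,0,0]],
], grip=0.076)

```text
clock: 41.85
tool_pos: [0.5251, -0.3373, 0.0341]
tool_rot: [0.999, 0.038, 0.0, 0.0]
ft_force: [0.2, -1.5, 0.2]
width: 0.873
grasp_force: 0.0
```

Emit:
carry_out([
  [[0,0,0,0],[0,0,0,0],[0,0,0,0],[0,0,0,0],[0,0,0,0],[0,0,0,0],[0,0,0,0],[0,0,0,0],[0,0,0,0],[0,0,0,0]],
], grip=0.05, grip_force=20)

```text
clock: 42.85
tool_pos: [0.5251, -0.3373, 0.034]
tool_rot: [0.999, 0.038, 0.0, 0.0]
ft_force: [-0.2, 1.3, 0.3]
width: 0.667
grasp_force: 20.0
```

Run:
```python
from h import *
s,r=st();x,y,z=s['tool_pos']
plan((x,y,.14,4.7),(.5575,-.116,.14,4.7),(.5575,-.116,z+.0165,4.7))
```

```text
t 42.85 pos [ 0.5251 -0.3373  0.034 ] 
rot [[0.997, 0.076, 0.0], [0.076, -0.997, -0.0], [0.0, 0.0, -1.0]] 
F [-0.2  1.3  0.3] w 58.1 g 20.0 q [-0.31  0.59 -0.23  0.   -0.76  1.96]
turn -0.3 shift [ 0.     0.    -0.106] -> (np.float64(0.525054553801312), np.float64(-0.3373356419472124), 0.14, 4.7)
turn -0.0 shift [ 0.0505 -0.2179 -0.    ] -> (0.5575, -0.116, 0.14, 4.7)
turn -0.0 shift [0.     0.     0.0895] -> (0.5575, -0.116, np.float64(0.050524270357412374), 4.7)
```

Emit:
carry_out([
  [[0,0,-0.02,0],[0,0,-0.03,0],[0,0,-0.03,0],[0,0,-0.02,-0.3],[0.009,-0.038,0,0],[0.009,-0.038,0,0],[0.009,-0.038,0,0],[0.009,-0.038,0,0],[0.0085,-0.038,0,0],[0.006,-0.028,0,0]],
])

```text
clock: 43.85
tool_pos: [0.5575, -0.1137, 0.1338]
tool_rot: [0.999, 0.041, -0.0, -0.0]
ft_force: [0.1, -0.5, -0.5]
width: 0.671
grasp_force: 20.0
```

Emit:
carry_out([
  [[0,0,0,0],[0,0,0,0],[0,0,0.01,0],[0,0,0.02,0],[0,0,0,0],[0,0,0,0],[0,0,0,0],[0,0,0,0],[0,0,0,0],[0,0,0,0]],
])

```text
clock: 44.85
tool_pos: [0.5578, -0.1159, 0.1044]
tool_rot: [0.999, 0.041, 0.0, -0.0]
ft_force: [0.7, 0.2, -1.3]
width: 0.669
grasp_force: 20.0
```

Run:
```python
from h import *
s,r=st()
plan((.5575,-.116,.0505,4.7))
a=shot('side','s5.png');look('side',['bangle1'])
cv2.imwrite('pics/v5.png',cv2.resize(a[110:330,190:450],(700,592))[:,:,::-1])
```

```text
t 44.85 pos [ 0.5578 -0.1159  0.1044] 
rot [[0.997, 0.082, 0.001], [0.082, -0.997, 0.0], [0.001, 0.0, -1.0]] 
F [ 0.7  0.2 -1.3] w 58.2 g 20.0 q [ 0.08  0.42 -0.31  0.   -0.84  1.57]
turn -0.0 shift [-0.0003  0.0001  0.0539] -> (0.5575, -0.116, 0.0505, 4.7)
side bangle1 [ 0.765 -0.391  0.012] 0.91 [464. 315.]
side bangle1 [ 0.652 -0.407  0.016] 0.89 [429. 338.]
side bangle1 [ 0.641 -0.231  0.01 ] 0.85 [377. 291.]
side bangle1 [ 0.555 -0.115  0.092] 0.84 [321. 246.]
```

View pics/v5.png

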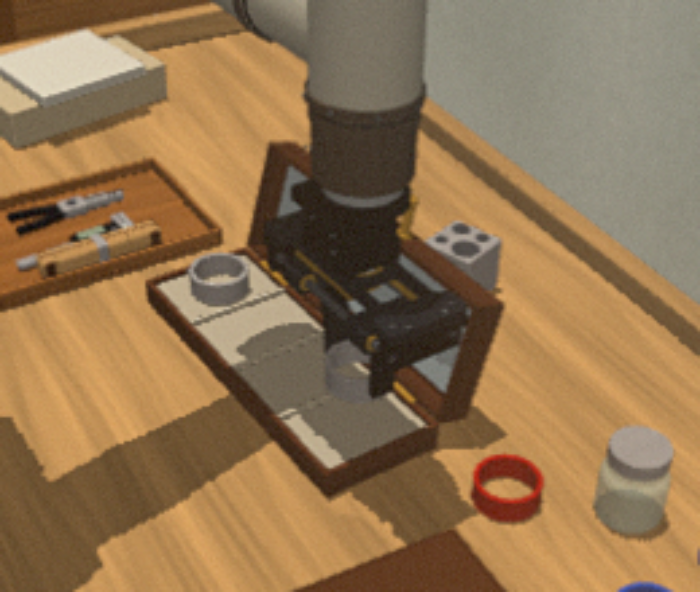

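Emit:
carry_out([
  [[-0.008,0,0.01,0],[0,0,0.015,0],[0,0,0.012,0],[0,0,0.008,0],[0,0,0.005,0],[0,0,0.0035,0],[0,0,0,0],[0,0,0,0],[0,0,0,0],[0,0,0,0]],
])

```text
clock: 45.95
tool_pos: [0.5498, -0.1166, 0.0507]
tool_rot: [0.999, 0.041, 0.0, -0.0]
ft_force: [0.2, 0.2, -0.3]
width: 0.666
grasp_force: 20.0
```

Emit:
carry_out([
  [[0,0,0,0],[0,0,0,0],[0,0,0,0],[0,0,0,0],[0,0,-0.01,0],[0,0,-0.03,0],[0,0,-0.04,0],[0,0,-0.04,0],[0,0,0,0],[0,0,0,0]],
], grip=0.07)

```text
clock: 46.95
tool_pos: [0.5501, -0.1165, 0.1723]
tool_rot: [0.999, 0.041, 0.002, -0.0]
ft_force: [0.3, -0.2, -1.0]
width: 0.806
grasp_force: 0.0
```

Run:
```python
from h import *
s,r=st();manip.read_camera('side');manip.read_camera('top')
look('side',['bangle1','lid_pull','shown0']);look('top',['bangle1','lid_pull'])
plan((.453,-.341,.17,4.7),(.453,-.341,.034,4.7),start=(.5495,-.1165,.170,4.7))
```

```text
t 46.95 pos [ 0.5501 -0.1165  0.1723] 
rot [[0.997, 0.081, 0.004], [0.081, -0.997, 0.0], [0.004, -0.0, -1.0]] 
F [ 0.3 -0.2 -1. ] w 70.1 g 0.0 q [ 0.08  0.34 -0.25 -0.   -0.98  1.57]
side bangle1 [ 0.622 -0.511  0.008] 0.97 [451. 384.]
side bangle1 [ 0.652 -0.408  0.012] 0.94 [430. 340.]
side bangle1 [ 0.548 -0.12   0.036] 0.71 [319. 267.]
side bangle1 [ 0.455 -0.342  0.014] 0.7 [332. 354.]
side lid_pull [0.664 0.025 0.168] 0.92 [332. 179.]
side lid_pull [0.456 0.28  0.007] 0.22 [226. 205.]
side shown0 [0.543 0.141 0.033] 0.87 [272. 213.]
top bangle1 [ 0.763 -0.393  0.017] 0.74 [448. 176.]
top bangle1 [ 0.641 -0.232  0.011] 0.66 [385. 223.]
top bangle1 [ 0.446 -0.34   0.001] 0.66 [428. 301.]
top bangle1 [ 0.448 -0.341  0.017] 0.57 [430. 300.]
top lid_pull [0.662 0.024 0.172] 0.96 [279. 197.]
turn -0.0 shift [-0.1146  0.2158 -0.    ] -> (0.453, -0.341, 0.17, 4.7)
turn -0.0 shift [0.    0.    0.136] -> (0.453, -0.341, 0.034, 4.7)
```

Emit:
carry_out([
  [[-0.019,0.036,0,0],[-0.019,0.036,0,0],[-0.019,0.036,0,0],[-0.019,0.036,0,0],[-0.02,0.036,0,0],[-0.0195,0.036,0,0],[0,0,0.02,0],[0,0,0.02,0],[0,0,0,0],[0,0,0,0]],
], grip=0.082)

```text
clock: 48.3
tool_pos: [0.4521, -0.3413, 0.1303]
tool_rot: [0.999, 0.041, -0.001, -0.0]
ft_force: [0.8, -0.2, 0.7]
width: 0.944
grasp_force: 0.0
```

Run:
```python
from h import *
s,r=st();manip.read_camera('side')
look('side',['bangle1'])
plan((.4525,-.3415,.034,4.7))
```

```text
t 48.3 pos [ 0.4521 -0.3413  0.1303] 
rot [[0.997, 0.082, -0.001], [0.082, -0.997, 0.0], [-0.001, -0.0, -1.0]] 
F [ 0.8 -0.2  0.7] w 82.1 g 0.0 q [-0.36  0.39 -0.29  0.   -0.9   2.01]
side bangle1 [ 0.621 -0.51   0.008] 0.97 [450. 383.]
side bangle1 [ 0.762 -0.393  0.013] 0.84 [464. 316.]
side bangle1 [ 0.639 -0.228  0.014] 0.79 [376. 289.]
side bangle1 [ 0.652 -0.407  0.014] 0.74 [429. 339.]
turn 0.0 shift [-0.0005  0.0001  0.0975] -> (0.4525, -0.3415, 0.034, 4.7)
```

Emit:
carry_out([
  [[0,0,0.025,0],[0,0,0.025,0],[0,0,0.02,0],[0,0,0.015,0],[0,0,0.009,0],[0,0,0.003,0],[0,0,0,0],[0,0,0,0],[0,0,0,0],[0,0,0,0]],
])

```text
clock: 49.4
tool_pos: [0.4525, -0.3414, 0.0342]
tool_rot: [0.999, 0.041, 0.001, 0.0]
ft_force: [-0.4, 0.8, 0.4]
width: 0.942
grasp_force: 0.0
```

Emit:
carry_out([
  [[0,0,0,0],[0,0,0,0],[0,0,0,0],[0,0,0,0],[0,0,0,0],[0,0,0,0],[0,0,0,0],[0,0,0,0],[0,0,0,0],[0,0,0,0]],
], grip=0.05, grip_force=20)

```text
clock: 50.4
tool_pos: [0.4522, -0.3413, 0.0335]
tool_rot: [0.999, 0.041, 0.0, 0.0]
ft_force: [-0.3, -0.5, 0.9]
width: 0.679
grasp_force: 20.0
```

Run:
```python
from h import *
s,r=st();x,y,z=s['tool_pos']
plan((x,y,.134,4.7),(.543,-.027,.134,4.7),(.543,-.027,z+.0165,4.7))
```

```text
t 50.4 pos [ 0.4522 -0.3413  0.0335] 
rot [[0.997, 0.081, 0.0], [0.081, -0.997, -0.0], [0.0, 0.0, -1.0]] 
F [-0.3 -0.5  0.9] w 59.1 g 20.0 q [-0.36  0.52 -0.38  0.   -0.68  2.01]
turn -0.0 shift [ 0.      0.     -0.1005] -> (np.float64(0.4522203015669926), np.float64(-0.3413225026308304), 0.134, 4.7)
turn -0.0 shift [ 0.1162 -0.3058 -0.    ] -> (0.543, -0.027, 0.134, 4.7)
turn -0.0 shift [0.    0.    0.084] -> (0.543, -0.027, np.float64(0.0500418045141231), 4.7)
```

Emit:
carry_out([
  [[0,0,-0.02,0],[0,0,-0.03,0],[0,0,-0.03,0],[0,0,-0.02,0],[0.014,-0.038,0,0],[0.014,-0.038,0,0],[0.014,-0.038,0,0],[0.015,-0.038,0,0],[0.015,-0.038,0,0],[0.015,-0.038,0,0]],
])

```text
clock: 51.4
tool_pos: [0.5199, -0.1052, 0.1332]
tool_rot: [0.999, 0.041, -0.001, -0.0]
ft_force: [-0.0, -0.0, -0.8]
width: 0.679
grasp_force: 20.0
```

Emit:
carry_out([
  [[0.015,-0.039,0,0],[0.014,-0.039,0,0],[0,0,0,0],[0,0,0.01,0],[0,0,0.02,0],[0,0,0,0],[0,0,0,0],[0,0,0,0],[0,0,0,0],[0,0,0,0]],
])

```text
clock: 52.4
tool_pos: [0.5431, -0.027, 0.1041]
tool_rot: [0.999, 0.041, 0.001, -0.0]
ft_force: [0.2, -0.7, -1.0]
width: 0.675
grasp_force: 20.0
```

Run:
```python
from h import *
s,r=st()
plan((.543,-.027,.0505,4.7))
manip.read_camera('side')
for d in manip.spot_point('side','bangle1'): print(np.round(d['at'],3),round(d['p'],2))
```

```text
t 52.4 pos [ 0.5431 -0.027   0.1041] 
rot [[0.997, 0.081, 0.001], [0.081, -0.997, 0.0], [0.001, -0.0, -1.0]] 
F [ 0.2 -0.7 -1. ] w 58.7 g 20.0 q [ 0.25  0.39 -0.37  0.   -0.81  1.4 ]
turn -0.0 shift [-0.0001 -0.      0.0536] -> (0.543, -0.027, 0.0505, 4.7)
[ 0.622 -0.514  0.008] 0.91
[ 0.652 -0.407  0.015] 0.86
[ 0.766 -0.392  0.015] 0.65
[ 0.64  -0.23   0.011] 0.59
[ 0.544 -0.026  0.086] 0.55
```

Emit:
carry_out([
  [[0,0,0.01,0],[0,0,0.015,0],[0,0,0.012,0],[0,0,0.008,0],[0,0,0.005,0],[0,0,0.0037,0],[0,0,0,0],[0,0,0,0],[0,0,0,0],[0,0,0,0]],
])

```text
clock: 53.5
tool_pos: [0.5429, -0.0268, 0.05]
tool_rot: [0.999, 0.041, 0.0, -0.0]
ft_force: [0.0, -0.0, -1.3]
width: 0.676
grasp_force: 20.0
```

Emit:
carry_out([
  [[0,0,0,0],[0,0,0,0],[0,0,0,0],[0,0,0,0],[0,0,-0.01,0],[0,0,-0.03,0],[0,0,-0.04,0],[0,0,-0.04,0],[0,0,-0.03,0],[0,0,-0.03,0]],
], grip=0.07)

```text
clock: 54.5
tool_pos: [0.5427, -0.0269, 0.2325]
tool_rot: [0.999, 0.041, 0.001, -0.0]
ft_force: [1.0, -0.1, -0.3]
width: 0.807
grasp_force: 0.0
```

Emit:
carry_out([
  [[-0.01,-0.04,0,0],[-0.01,-0.04,0,0],[-0.01,-0.04,0,0],[-0.01,-0.04,0,0],[-0.01,-0.04,0,0],[-0.01,-0.04,0,0],[-0.01,-0.04,0,0],[-0.01,-0.04,0,0],[-0.01,-0.04,0,0],[-0.01,-0.04,0,0]],
])

```text
clock: 55.5
tool_pos: [0.4097, 0.3652, 0.2308]
tool_rot: [0.999, 0.041, 0.0, -0.0]
ft_force: [0.7, 0.1, 0.3]
width: 0.804
grasp_force: 0.0
```

Run:
```python
from h import *
st()
a=shot('side','s6.png');b=shot('top','t6.png')
look('side',['lid_pull','pliers','ring_clamp','caliper']);look('top',['lid_pull'])
for c in('side','top'):
  for d in manip.spot_point(c,'bangle1'): print(c,np.round(d['at'],3),round(d['p'],2))
cv2.imwrite('pics/v6.png',cv2.resize(a[120:390,170:490],(700,590))[:,:,::-1])
cv2.imwrite('pics/v7.png',cv2.resize(b[170:360,100:480],(798,399))[:,:,::-1])
```

```text
t 55.5 pos [0.4097 0.3652 0.2308] 
rot [[0.997, 0.082, 0.001], [0.082, -0.997, 0.001], [0.001, -0.001, -1.0]] 
F [0.7 0.1 0.3] w 70.0 g 0.0 q [ 1.02  0.26 -0.2   0.   -1.11  0.63]
side lid_pull [0.665 0.021 0.172] 0.83 [333. 179.]
side pliers [0.466 0.386 0.002] 0.85 [217. 189.]
side ring_clamp [0.458 0.278 0.008] 0.58 [226. 204.]
side ring_clamp [0.387 0.277 0.014] 0.34 [203. 209.]
side caliper [0.467 0.306 0.002] 0.67 [226. 201.]
top lid_pull [0.664 0.027 0.172] 0.76 [278. 196.]
side [ 0.545 -0.03   0.028] 0.95
side [ 0.546 -0.115  0.037] 0.85
side [ 0.768 -0.39   0.012] 0.84
side [ 0.619 -0.512  0.009] 0.77
side [ 0.653 -0.409  0.013] 0.61
side [ 0.641 -0.232  0.009] 0.59
top [ 0.653 -0.407  0.014] 0.64
top [ 0.617 -0.513  0.01 ] 0.61
top [ 0.54  -0.022  0.032] 0.6
top [ 0.761 -0.391  0.015] 0.59
top [ 0.641 -0.232  0.014] 0.57
top [ 0.549 -0.113  0.035] 0.55
```

View pics/v6.png

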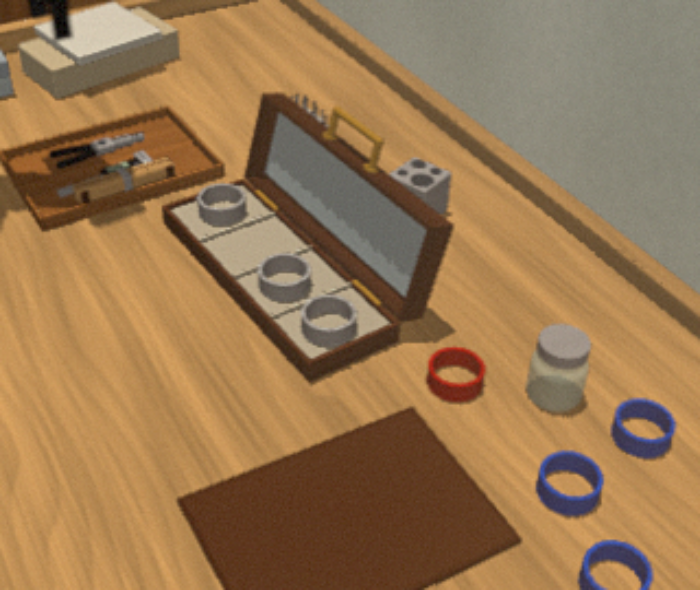

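View pics/v7.png

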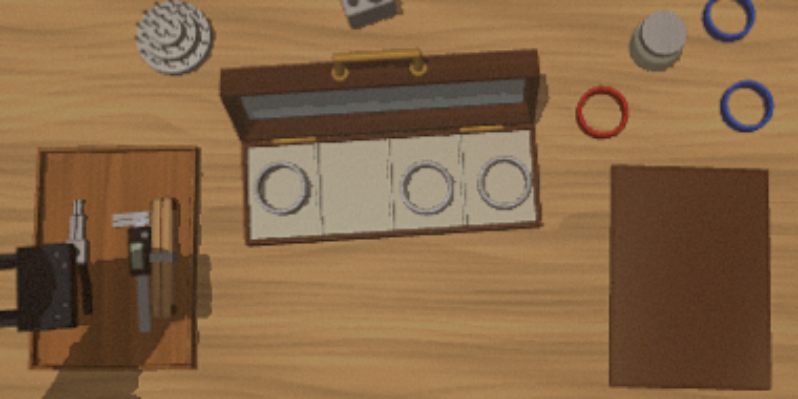

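Side and top views show three bangles flat in bays 0, 1 and 3. The lid is at about 105° and the pad is empty. All three tools are inside the tray; the caliper has shifted a little but is still well within it. Handing in.

```bash
python3 -c "
from station import manip
print(manip.job_done())"
```

```text
the job is handed in; nothing more can be done
None
```

Job handed in: all three tools are in the tray, the lid stands at about 105°, and the two pad bangles lie flat in bays 0 and 1, with the shown bangle untouched in bay 3.

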